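# Open the slide box and peel off the top slide tray for viewing

## Robot

A 6-joint arm with a two-finger parallel gripper is mounted at the origin on the work surface. World frame = base frame: x ahead of the robot, y to its left, z up, the work surface at z = 0. Lengths are in m, angles in degrees, forces in N, time in s.
With the tool pointing down it reaches from about 0.3 to 0.75 m from the base axis. Payload 8.5 kg.
Tool frame: the origin (TCP) lies between the finger pads; the fingertips stand 8 mm ahead of it and the grasp point (between the pads) lies 11 mm behind it (env.tcp_to_tips is the y of the fingertips in the tool frame, in m); y points along the fingers, z is the direction in which the jaws open and shut, and the axes are right-handed (so a half turn about y gives the same grasp; the last joint's range is limited). The gripper opens to 85 mm and grips with 20 to 120 N. Pads are 22 mm wide; open, the fingers measure 114 mm over their backs; the gripper's body (76 mm by 85 mm) begins 54 mm behind the grasp point. The pads swing forward as they close: fully open they stand 13 mm farther back than shut.
Start: joints at [58.195, 21.807, 74.336, -0, 83.858, -12.336], TCP at [0.183, 0.519, 0.239] pointing down, gripper open.
Joint ranges: [-178.18, 178.18], [-50.72, 133.34], [12.68, 142.11], [-81.47, 261.47], [9.98, 163.14], [-165.26, 165.26]. Speed limits (degrees/s): [136.94, 136.94, 180, 180, 180, 180].

## Interface

Orientations are given as a 3x3 rotation matrix whose columns are the frame's x, y, z axes.
In Python, from plant import env gives the robot as it stands. The module is installed in compiled form; this text tells all that it offers.
- The arm moves only by the shell command python3 -m crank 'ROWS' [FORCE]. ROWS is JSON, a list of rows, each an object of numbers: "dx", "dy", "dz": the shift along the tool's x, y, z in m; "wx", "wy", "wz": the turn, a rotation vector about the tool's x, y, z in rad; "fingers": the closure in counts, from 0 (fully open) to 255 (shut). A call has 1 to 8 rows; each row is the pose to reach, as a shift and turn from the pose commanded when the call began, along the tool's axes at that moment; what a row does not reach only later rows make up. A row lasts 1/12 s, in which the tool goes at most 41.7 mm and 7.16 degrees, less where a joint would pass 70% of its speed; a pose out of reach is approached as far as the arm can. A call with a gripper value outside its range is refused whole. The fingers move at their own pace and stop on an object; FORCE is the grip in N (left out, the last holds). Time passes only in rows, so rows that repeat a pose let the fingers close. It gives the time, the measured TCP pose, the force and the opening at its end, in the units of the state.
- env.state(): the state, without advancing time (a new reading comes with each control period).
- env.camera(name): name is "scene" or "top" or "wrist"; returns a dict with "color" (400x640x3 uint8, red, green, blue), "mtx" (3x3 intrinsics, pixels), "rvec" (rotation vector, rad) and "tvec" (3), from world to camera coordinates, as OpenCV has them. Camera axes: x right, y down, z forward; pixel columns grow to the right and rows downward; lengths in m; the calibration is good to about 2 mm. A picture is of the moment at which its call begins. There is no depth.
- env.finish_job(): hands the job in, once; it reports no verdict.
Trained networks look in the newest picture that a camera, given by its name, has taken for a name from the list of things; names that differ only in an ending like _2 or _b are one class to them, and where a whole thing is asked for, a point or a joint stands for the part that bears it (a point fixed in the world has none). Each returns a list of dicts, best first, with "conf" (0 to 1); they miss things now and then, are a little off and sometimes report something else, mostly with a low value. They report only what shows in the picture. A call takes as long as a camera call. They do not tell look-alikes from the thing itself.
- env.find_in(camera, thing): "box" ([left, top, right, bottom] in pixels, round what is visible of it).
The state is a dict: "time_s": time; "qpos": joint angles; "qd": joint speeds; "tau": joint torques, N m; "tool_pos": TCP position; "orientation": TCP orientation; "ft_force": force on the tool from outside, world axes, zero at the start; "torque": the same for the moment, N m; "gripper_width": opening from 0.0 (shut) to 1.0 (fully open).
Only numpy, scipy, OpenCV 4.12 (cv2) and the standard library are available. Lean on these libraries where they do the work, as an engineer would, in place of code of your own. Each camera call takes 0.05 s, during which the arm holds its last target. There are 200 camera calls.

## Task

Slide the flat cover of the slide box all the way to its other end, so that it shuts the bay of clean slides and uncovers the two nested trays. The top tray clings to the tray below: peel it off by its lug, raising the lug corner first while the diagonally opposite corner still rests in place, and leave the lower tray where it is. Then present the top tray roughly level and centred a hand's breadth above the viewing pad, and finish while still holding it there in the gripper, without disturbing the bottle, jar or tube rack.

Things in the scene. Friction and masses are not known exactly. Their poses are not given: they have to be found in the camera images.
- slide_box: Grey plastic open box fixed to the table, 172 (x) x 320 (y) x 62 mm; origin under its centre. Bay at -y (centre y = -80 mm): the two trays; bay at +y: packs of clean glass slides. Side rails 8 mm thick along y, inner faces at x = +-78 mm, 62 mm high; end wall at -y and divider at y = 0: 28 mm high; end wall at +y: 56 mm.
- cover (a joint): Slide of the flat aluminium cover along the box's +y, m. 0: over the tray bay; 0.16 (end stop): over the clean-slide bay. It starts between 0 and 0.025, slides with about 1.5 N of friction and stays where it is left.
- cover_grip (a point): Middle of the top of the cover's black grip bar, 92 mm above the table. The bar is 80 mm long (box x), 14 mm thick (box y), 24 mm high and stands on the middle of the cover, a flat aluminium plate 172 x 158 x 6 mm (box x, y, z) lying on the rails, underside at 62 mm.
- base_tray: Lower tray, white plastic, loaded, 0.6 kg, 100 (x) x 134 (y) x 20 mm, open-topped, walls 5 mm; origin under its centre, 6 mm above the table on the box floor; axes as the box's. Ribs around its foot (2 mm play, 10 mm above the floor) locate it. Small spring pads in it grip the top tray's pan on both sides, at its middle and its +y end: four, 1 to 1.5 N each, until lifted 7 mm there.
- top_tray: Upper tray, white plastic, slides clipped in, about 0.12 kg. Rim 100 (x) x 134 (y) x 4 mm lies on the lower tray; pan 80 x 114 mm hangs 10 mm below it (5 mm clearance); lifted flat, it may bring the lower one along. Origin: centre of the rim's underside, 26 mm above the table at the start, axes as the box's.
- lug (a point): Middle of the top of the top tray's lug, an upright white fin near the corner at -x, -y: (-34, -45.6, 28) mm in the tray's frame. Fin 28 mm long along the tray's diagonal (0.93 rad from tray x towards y), 12 mm thick across it, 24 mm high above the rim. Pinch it across its thickness from above; beside it there is room down to the rim.
- top_far_corner (a point): Underside of the top tray's rim at the corner across the diagonal from the lug (+50, +67, 0 mm in the tray's frame): the corner that stays down while peeling.
- base_far_corner (a point): Top of the lower tray's rim at its corner (+50, +67 mm), where the top tray's far corner rests.
- view_pad: Flat fixed viewing pad, 150 (x) x 170 (y) x 10 mm, grey frame with a white panel; origin at the centre of its underside, on the table.
- stain_bottle: Loose amber bottle, 48 mm across, 110 mm high; origin under its centre. Bystander.
- specimen_jar: Loose clear jar with a white lid, 56 mm across, 65 mm high; origin under its centre. Bystander.
- tube_rack: Loose blue rack 75 (x) x 160 (y) x 45 mm with capped tubes up to 92 mm high; origin under its centre. Bystander.
Mind the look-alikes: they are no part of the job. Several things have the shape of the view_pad; the one meant has the colours described above.

How it is judged:
By the outcome, as a careful person would: the job done as asked, in the order asked, and still so for the second after the job is handed in, while the arm keeps its last pose, push and grip.
It also fails if it takes over 58 s, if anything falls off the work surface, if the arm or the gripper's body presses on something with over 40 N, if the wrist force passes 120 N, or if a joint passes its speed limit or range.

## Working session

There is one attempt and no reset: what is moved stays moved. The work goes in short steps, Python scripts to look and compute and a shell command to move; the robot and the scene stay as the last step left them, time stands still between calls to the robot, and variables do not carry over. Pictures are saved under pics/ and viewed, about 8 in all and at most 12, crops included, and the job is handed in when it is done.

```bash
mkdir -p pics
cat > h.py <<'E'
import numpy as np, cv2
from plant import env
def cam(n,save=None):
    c=env.camera(n)
    if save: cv2.imwrite('pics/'+save,c['color'][:,:,::-1])
    return c
def ray(c,uv):
    R,_=cv2.Rodrigues(np.array(c['rvec'],float)); t=np.array(c['tvec'],float).ravel()
    d=R.T@np.linalg.inv(np.array(c['mtx']))@np.array([uv[0],uv[1],1.]); return -R.T@t,d
def at(c,uv,z):
    o,d=ray(c,uv); return o+d*(z-o[2])/d[2]
def proj(c,P):
    return cv2.projectPoints(np.array(P,float).reshape(-1,3),np.array(c['rvec'],float),np.array(c['tvec'],float),np.array(c['mtx'],float),None)[0].reshape(-1,2)
E
python3 - <<'E'
from h import *
for n in ('top','scene'):
    c=cam(n,n+'0.png'); print(n,'centre',ray(c,(320,200))[0].round(3))
    for t in ['slide_box','cover','cover_grip','view_pad','stain_bottle','specimen_jar','tube_rack','top_tray','lug']:
        print(t,[(np.round(r['box']).astype(int).tolist(),round(r['conf'],2)) for r in env.find_in(n,t)[:4]])
s=env.state();print(s['tool_pos'],s['orientation'],s['gripper_width'])
E
```

```text
top centre [ 0.371 -0.044  1.155]
slide_box [([193, 150, 316, 240], 0.61)]
cover [([243, 164, 314, 236], 0.8)]
cover_grip [([242, 164, 309, 235], 0.89)]
view_pad [([462, 175, 530, 236], 0.96), ([374, 175, 441, 231], 0.92), ([349, 256, 418, 315], 0.65)]
stain_bottle [([146, 245, 173, 262], 0.61)]
specimen_jar [([139, 182, 166, 204], 0.87), ([313, 101, 371, 139], 0.66)]
tube_rack []
top_tray [([297, 215, 302, 218], 0.4)]
lug []
scene centre [1.058 0.82  0.954]
slide_box [([300, 204, 409, 328], 0.61)]
cover [([302, 206, 382, 263], 0.73)]
cover_grip []
view_pad [([316, 140, 383, 184], 0.81), ([240, 154, 311, 197], 0.57)]
stain_bottle [([466, 277, 491, 321], 0.61)]
specimen_jar [([414, 331, 445, 371], 0.87)]
tube_rack [([199, 202, 254, 268], 0.78)]
top_tray [([338, 259, 337, 259], 0.47)]
lug [([331, 255, 360, 264], 0.63)]
[0.18329094 0.51852551 0.23930023] [[ 9.42841435e-01 -4.94730166e-05  3.33241694e-01]
 [-3.33241697e-01 -7.17133300e-05  9.42841432e-01]
 [-2.27473383e-05 -9.99999996e-01 -8.41007709e-05]] 0.996841793548356
```

View pics/top0.png

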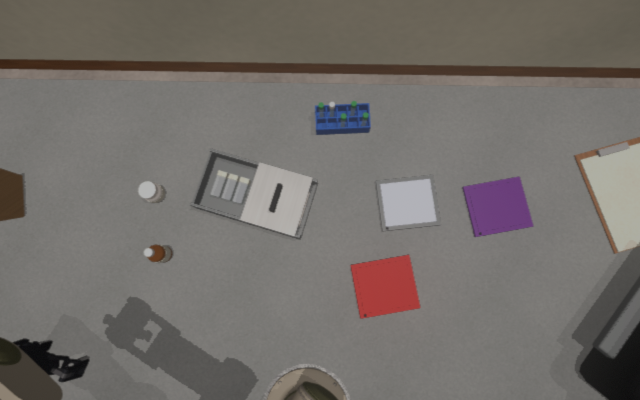

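View pics/scene0.png

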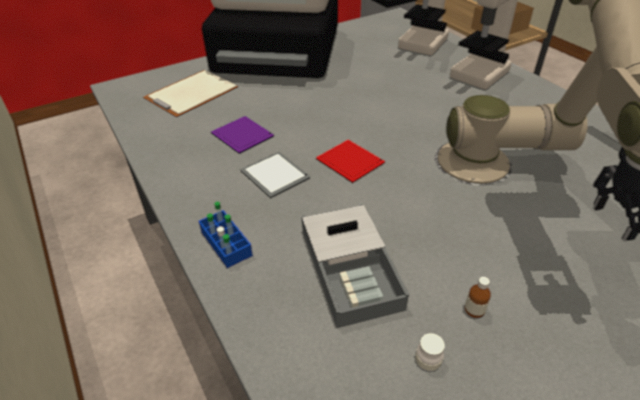

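The top view shows the box at (193–316, 150–240) with the tray end on the right, and its black grip bar at about (276,198). The pad with the white panel and grey frame is at (374–441, 175–231). The red and purple pads are look-alikes. Bottle, jar and rack stand clear.

Run:
```python
from h import *
c=cam('top'); img=c['color']
def warp(z,cx,cy,half=0.2,s=0.0005):
    # world plane raster: col -> -y, row -> -x
    n=int(2*half/s); W=[(cx+half,cy+half,z),(cx+half,cy-half,z),(cx-half,cy-half,z),(cx-half,cy+half,z)]
    M=cv2.getPerspectiveTransform(proj(c,W).astype(np.float32),np.float32([[0,0],[n,0],[n,n],[0,n]]))
    return cv2.warpPerspective(img,M,(n,n),flags=cv2.INTER_CUBIC), lambda p:(cx+half-p[1]*s,cy+half-p[0]*s)
def rect(z,uv,thr):
    p=at(c,uv,z); w,f=warp(z,p[0],p[1])
    g=cv2.cvtColor(w,cv2.COLOR_RGB2GRAY); m=(g>thr).astype(np.uint8)
    cs,_=cv2.findContours(m,cv2.RETR_EXTERNAL,cv2.CHAIN_APPROX_NONE)
    k=max((k for k in cs if cv2.pointPolygonTest(k,(400.,400.),False)>=0 or cv2.contourArea(k)>20000),key=cv2.contourArea)
    b=cv2.boxPoints(cv2.minAreaRect(k)); P=np.array([f(q) for q in b])
    print('rect',uv,'centre',P.mean(0).round(4),'sides',np.linalg.norm(P[1]-P[0]).round(4),np.linalg.norm(P[2]-P[1]).round(4),'ang',np.degrees(np.arctan2(*(P[1]-P[0])[::-1])).round(2)); return w,f,g
w,f,g=rect(.068,(279,198),150)
print(np.percentile(g,[5,25,50,75,95]))
# grip bar dark blob, top plane .092
w2,f2=warp(.092,*at(c,(275,198),.092)[:2],half=.06); g2=cv2.cvtColor(w2,cv2.COLOR_RGB2GRAY)
cs,_=cv2.findContours((g2<90).astype(np.uint8),cv2.RETR_EXTERNAL,cv2.CHAIN_APPROX_NONE)
for k in cs:
    if cv2.contourArea(k)>1000: r=cv2.minAreaRect(k); print('bar',np.round(f2(r[0]),4),np.array(r[1])*.0005,r[2])
wp,fp,gp=rect(.010,(407,203),150)
print('box corners z.062',[at(c,q,.062)[:2].round(3).tolist() for q in [(213,151),(317,180),(300,237),(193,207)]])
for n,b,z in [('bottle',(155,253),.05),('jar',(150,191),.065),('rack',(343,118),.045)]: print(n,at(c,b,z).round(3))
cv2.imwrite('pics/a.png',np.hstack([w,wp])[::2,::2,::-1])
```

```text
rect (279, 198) centre [0.57   0.0975] sides 0.1714 0.1592 ang -15.5
[101. 122. 124. 126. 174.]
bar [0.568  0.0967] [0.01549658 0.0795973 ] 15.5241117477417
rect (407, 203) centre [ 0.5773 -0.2772] sides 0.1472 0.1269 ang -82.58
box corners z.062 [[0.705, 0.286], [0.626, -0.014], [0.464, 0.029], [0.541, 0.33]]
bottle [0.412 0.43  0.05 ]
jar [0.584 0.455 0.065]
rack [ 0.817 -0.085  0.045]
```

View pics/a.png

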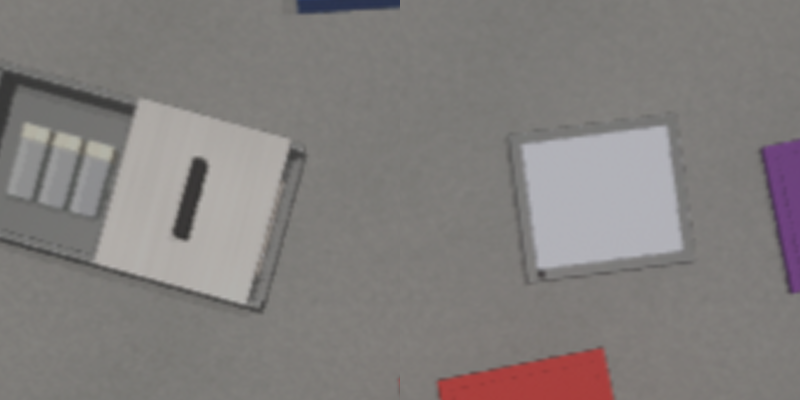

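The cover outline fits 171×159 mm, with box yaw −15.5°, and gives q≈0.018. The right half shows the white pad with its grey frame. I'll move over the grip bar.

```bash
cat > m.py <<'E'
# usage: python3 m.py x y z jawdeg : tool-frame shift & turn to a tool-down pose
import sys; from h import *; from scipy.spatial.transform import Rotation as Ro
def delta(p,R,s=None):
    s=s or env.state(); R0=np.array(s['orientation']).reshape(3,3)
    return (R0.T@(np.array(p)-s['tool_pos'])).round(4), Ro.from_matrix(R0.T@R).as_rotvec().round(4)
def down(j):
    j=np.radians(j); z=np.array([np.cos(j),np.sin(j),0]); y=np.array([0,0,-1.]); return np.c_[np.cross(y,z),y,z]
if __name__=='__main__':
    a=[float(v) for v in sys.argv[1:5]]; s=env.state(); print(delta(a[:3],down(a[3]),s),'t',s['time_s'],'F',np.round(s['ft_force'],1),'w',s['gripper_width'])
E
python3 -m crank '[{"dx":0.25,"dz":-0.134},{"dx":0.25,"dz":-0.134},{"dx":0.25,"dz":-0.134},{"dx":0.25,"dz":-0.134},{"dx":0.25,"dz":-0.134},{"dx":0.25,"dz":-0.134},{"dx":0.25,"dz":-0.134},{"dx":0.25,"dz":-0.134}]' 30
python3 m.py 0.569 0.097 0.18 74.5
```

```text
(array([ 0.5041,  0.0593, -0.2689]), array([-0.    , -0.0693, -0.    ])) t 1.05 F [ 0.2 -1.1 -0.8] w 1.0009171732972209validation failed for argument at $[0]...
```

```bash
python3 -m crank '[{"dx":0.25,"dy":0,"dz":-0.134,"wx":0,"wy":0,"wz":0,"fingers":0}]' 30; python3 -m crank '[{"dx":0.03,"dy":0,"dz":-0.01,"wx":0,"wy":0,"wz":0,"fingers":0}]' 30
python3 m.py 0.569 0.097 0.18 74.5
```

```text
time_s: 1.13
tool_pos: [0.2087, 0.4902, 0.2391]
orientation: [[0.945, -0.001, 0.328], [-0.328, 0.002, 0.945], [-0.001, -1.0, 0.001]]
ft_force: [0.9, -0.6, -0.0]
gripper_width: 1.002
time_s: 1.22
tool_pos: [0.236, 0.4674, 0.2392]
orientation: [[0.944, -0.0, 0.331], [-0.331, -0.001, 0.944], [0.0, -1.0, -0.001]]
ft_force: [1.2, 0.8, -0.0]
gripper_width: 1.002
(array([ 0.4367,  0.0594, -0.2395]), array([ 0.0005, -0.0663,  0.0001])) t 1.2167 F [ 1.2  0.8 -0. ] w 1.0018543169509184
```

```bash
python3 -m crank '[{"dx":0.29,"dy":0,"dz":-0.16,"wx":0,"wy":-0.066,"wz":0,"fingers":0},{"dx":0.29,"dy":0,"dz":-0.16,"wx":0,"wy":-0.066,"wz":0,"fingers":0},{"dx":0.29,"dy":0,"dz":-0.16,"wx":0,"wy":-0.066,"wz":0,"fingers":0},{"dx":0.29,"dy":0,"dz":-0.16,"wx":0,"wy":-0.066,"wz":0,"fingers":0},{"dx":0.29,"dy":0,"dz":-0.16,"wx":0,"wy":-0.066,"wz":0,"fingers":0},{"dx":0.29,"dy":0,"dz":-0.16,"wx":0,"wy":-0.066,"wz":0,"fingers":0},{"dx":0.29,"dy":0,"dz":-0.16,"wx":0,"wy":-0.066,"wz":0,"fingers":0},{"dx":0.29,"dy":0,"dz":-0.16,"wx":0,"wy":-0.066,"wz":0,"fingers":0}]' 30
python3 m.py 0.569 0.097 0.18 74.5
```

```text
time_s: 1.88
tool_pos: [0.4576, 0.2188, 0.2395]
orientation: [[0.963, 0.0, 0.271], [-0.271, 0.0, 0.963], [0.0, -1.0, 0.0]]
ft_force: [0.6, 0.7, 0.1]
gripper_width: 1.0
(array([ 0.1402,  0.0595, -0.0871]), array([-0.0002, -0.0037,  0.0004])) t 1.8833 F [0.6 0.7 0.1] w 1.0001779901482597
```

```bash
python3 -m crank '[{"dx":0.14,"dy":0.03,"dz":-0.087,"wx":0,"wy":-0.004,"wz":0,"fingers":0},{"dx":0.14,"dy":0.03,"dz":-0.087,"wx":0,"wy":-0.004,"wz":0,"fingers":0},{"dx":0.14,"dy":0.03,"dz":-0.087,"wx":0,"wy":-0.004,"wz":0,"fingers":0},{"dx":0.14,"dy":0.03,"dz":-0.087,"wx":0,"wy":-0.004,"wz":0,"fingers":0},{"dx":0.14,"dy":0.03,"dz":-0.087,"wx":0,"wy":-0.004,"wz":0,"fingers":0},{"dx":0.14,"dy":0.03,"dz":-0.087,"wx":0,"wy":-0.004,"wz":0,"fingers":0}]' 30
python3 - <<'E'
from h import *; from m import *
c=cam('wrist'); img=c['color'].copy()
print(delta([.569,.097,.08],down(74.5)), ray(c,(320,200))[0])
yx=np.array([.2672,.9636,0]); xx=np.array([.9636,-.2672,0]); g=np.array([.569,.097,.092])
b=[g+a*xx*.04+d*yx*.007 for a,d in((1,1),(1,-1),(-1,-1),(-1,1))]
pl=[g-[0,0,.024]+a*xx*.086+d*yx*.079 for a,d in((1,1),(1,-1),(-1,-1),(-1,1))]
for q in (b,pl): cv2.polylines(img,[proj(c,q).astype(np.int32)],True,(255,0,0),1)
cv2.imwrite('pics/w1.png',img[:,:,::-1])
E
```

```text
time_s: 2.38
tool_pos: [0.5685, 0.0974, 0.2082]
orientation: [[0.963, -0.002, 0.27], [-0.27, 0.0, 0.963], [-0.002, -1.0, -0.0]]
ft_force: [-1.4, 1.8, 0.1]
gripper_width: 0.998
(array([ 0.0018,  0.1289, -0.0014]), array([ 0.    , -0.0005, -0.001 ])) [0.49386706 0.11799846 0.34278065]
```

View pics/w1.png

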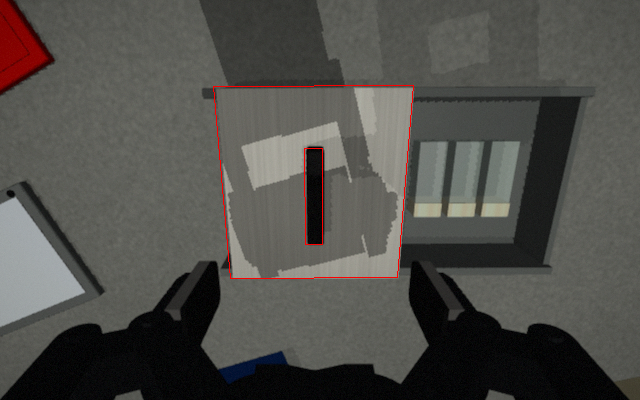

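The projected bar and plate outlines coincide with the picture, with the bar at about (314,196). Descending and closing.

```bash
python3 -m crank '[{"dx":0,"dy":0.125,"dz":-0.001,"wx":0,"wy":0,"wz":0,"fingers":0},{"dx":0,"dy":0.125,"dz":-0.001,"wx":0,"wy":0,"wz":0,"fingers":0},{"dx":0,"dy":0.125,"dz":-0.001,"wx":0,"wy":0,"wz":0,"fingers":0},{"dx":0,"dy":0.125,"dz":-0.001,"wx":0,"wy":0,"wz":0,"fingers":100},{"dx":0,"dy":0.125,"dz":-0.001,"wx":0,"wy":0,"wz":0,"fingers":255},{"dx":0,"dy":0.125,"dz":-0.001,"wx":0,"wy":0,"wz":0,"fingers":255},{"dx":0,"dy":0.125,"dz":-0.001,"wx":0,"wy":0,"wz":0,"fingers":255},{"dx":0,"dy":0.125,"dz":-0.001,"wx":0,"wy":0,"wz":0,"fingers":255}]' 25
python3 -m crank '[{"dx":0,"dy":0,"dz":0,"wx":0,"wy":0,"wz":0,"fingers":255},{"dx":0,"dy":0,"dz":0,"wx":0,"wy":0,"wz":0,"fingers":255},{"dx":0,"dy":0,"dz":0,"wx":0,"wy":0,"wz":0,"fingers":255},{"dx":0,"dy":0,"dz":0,"wx":0,"wy":0,"wz":0,"fingers":255}]'
```

```text
time_s: 3.1
tool_pos: [0.5684, 0.0985, 0.0868]
orientation: [[0.964, 0.004, 0.266], [-0.266, -0.0, 0.964], [0.004, -1.0, 0.001]]
ft_force: [-0.4, 0.7, 1.0]
gripper_width: 0.3
time_s: 3.43
tool_pos: [0.5681, 0.0983, 0.0863]
orientation: [[0.964, 0.003, 0.266], [-0.266, 0.0, 0.964], [0.003, -1.0, 0.001]]
ft_force: [-1.5, 0.5, 9.2]
gripper_width: 0.157
```

```bash
python3 -m crank '[{"dx":0,"dy":0,"dz":0.01,"wx":0,"wy":0,"wz":0,"fingers":255},{"dx":0,"dy":0,"dz":0.03,"wx":0,"wy":0,"wz":0,"fingers":255},{"dx":0,"dy":0,"dz":0.05,"wx":0,"wy":0,"wz":0,"fingers":255},{"dx":0,"dy":0,"dz":0.07,"wx":0,"wy":0,"wz":0,"fingers":255},{"dx":0,"dy":0,"dz":0.09,"wx":0,"wy":0,"wz":0,"fingers":255},{"dx":0,"dy":0,"dz":0.11,"wx":0,"wy":0,"wz":0,"fingers":255},{"dx":0,"dy":0,"dz":0.125,"wx":0,"wy":0,"wz":0,"fingers":255},{"dx":0,"dy":0,"dz":0.13,"wx":0,"wy":0,"wz":0,"fingers":255}]'
python3 -m crank '[{"dx":0,"dy":0,"dz":0.003,"wx":0,"wy":0,"wz":0,"fingers":255},{"dx":0,"dy":0,"dz":0.006,"wx":0,"wy":0,"wz":0,"fingers":255},{"dx":0,"dy":0,"dz":0.009,"wx":0,"wy":0,"wz":0,"fingers":255},{"dx":0,"dy":0,"dz":0.009,"wx":0,"wy":0,"wz":0,"fingers":255}]'
```

```text
time_s: 4.1
tool_pos: [0.603, 0.2254, 0.0863]
orientation: [[0.964, 0.004, 0.265], [-0.265, 0.001, 0.964], [0.003, -1.0, 0.001]]
ft_force: [-2.0, -1.4, 6.7]
gripper_width: 0.158
time_s: 4.43
tool_pos: [0.6051, 0.2328, 0.0863]
orientation: [[0.964, 0.003, 0.266], [-0.266, 0.001, 0.964], [0.003, -1.0, 0.002]]
ft_force: [-0.4, 2.6, 5.7]
gripper_width: 0.153
```

```bash
python3 -m crank '[{"dx":0,"dy":0,"dz":0.002,"wx":0,"wy":0,"wz":0,"fingers":255},{"dx":0,"dy":0,"dz":0.004,"wx":0,"wy":0,"wz":0,"fingers":255},{"dx":0,"dy":0,"dz":0.004,"wx":0,"wy":0,"wz":0,"fingers":255}]'
python3 -m crank '[{"dx":0,"dy":0,"dz":0.002,"wx":0,"wy":0,"wz":0,"fingers":255},{"dx":0,"dy":0,"dz":0.004,"wx":0,"wy":0,"wz":0,"fingers":255},{"dx":0,"dy":0,"dz":0.004,"wx":0,"wy":0,"wz":0,"fingers":255}]'
```

```text
time_s: 4.68
tool_pos: [0.6061, 0.2364, 0.0863]
orientation: [[0.964, 0.003, 0.266], [-0.266, 0.001, 0.964], [0.002, -1.0, 0.001]]
ft_force: [-2.6, 1.2, 6.8]
gripper_width: 0.158
time_s: 4.93
tool_pos: [0.6071, 0.2403, 0.0862]
orientation: [[0.964, 0.003, 0.266], [-0.266, 0.0, 0.964], [0.002, -1.0, 0.001]]
ft_force: [-2.2, 0.2, 5.8]
gripper_width: 0.156
```

```bash
python3 -m crank '[{"dx":0,"dy":0,"dz":0.002,"wx":0,"wy":0,"wz":0,"fingers":255},{"dx":0,"dy":0,"dz":0.004,"wx":0,"wy":0,"wz":0,"fingers":255},{"dx":0,"dy":0,"dz":0.004,"wx":0,"wy":0,"wz":0,"fingers":255}]'
python3 -m crank '[{"dx":0,"dy":0,"dz":0.002,"wx":0,"wy":0,"wz":0,"fingers":255},{"dx":0,"dy":0,"dz":0.004,"wx":0,"wy":0,"wz":0,"fingers":255},{"dx":0,"dy":0,"dz":0.004,"wx":0,"wy":0,"wz":0,"fingers":255}]'
```

```text
time_s: 5.18
tool_pos: [0.6073, 0.2411, 0.0862]
orientation: [[0.964, -0.001, 0.267], [-0.267, -0.006, 0.964], [0.001, -1.0, -0.006]]
ft_force: [-7.1, -15.2, 12.3]
gripper_width: 0.159
time_s: 5.43
tool_pos: [0.6074, 0.2413, 0.0862]
orientation: [[0.963, -0.005, 0.268], [-0.268, -0.012, 0.963], [-0.002, -1.0, -0.013]]
ft_force: [-14.2, -32.3, 15.7]
gripper_width: 0.156
```

End stop reached: force rose to 35 N after 148 mm of travel. Relax, release and lift.

```bash
python3 -m crank '[{"dx":0,"dy":0,"dz":-0.005,"wx":0,"wy":0,"wz":0,"fingers":255},{"dx":0,"dy":0,"dz":-0.005,"wx":0,"wy":0,"wz":0,"fingers":100},{"dx":0,"dy":0,"dz":-0.005,"wx":0,"wy":0,"wz":0,"fingers":60},{"dx":0,"dy":0,"dz":-0.005,"wx":0,"wy":0,"wz":0,"fingers":60},{"dx":0,"dy":-0.03,"dz":-0.005,"wx":0,"wy":0,"wz":0,"fingers":60},{"dx":0,"dy":-0.07,"dz":-0.005,"wx":0,"wy":0,"wz":0,"fingers":60},{"dx":0,"dy":-0.11,"dz":-0.005,"wx":0,"wy":0,"wz":0,"fingers":0},{"dx":0,"dy":-0.15,"dz":-0.005,"wx":0,"wy":0,"wz":0,"fingers":0}]'
python3 m.py 0.53 0.06 0.22 74.5
```

```text
time_s: 6.1
tool_pos: [0.607, 0.2433, 0.2361]
orientation: [[0.964, -0.0, 0.266], [-0.266, 0.0, 0.964], [-0.0, -1.0, -0.0]]
ft_force: [0.6, -0.2, -0.5]
gripper_width: 0.995
(array([-0.0255,  0.0161, -0.1972]), array([ 0.    ,  0.0014, -0.0004])) t 6.1 F [ 0.6 -0.2 -0.5] w 0.9952875163583883
```

```bash
python3 -m crank '[{"dx":0,"dy":0,"dz":-0.15,"wx":0,"wy":0,"wz":0,"fingers":0},{"dx":0,"dy":0,"dz":-0.15,"wx":0,"wy":0,"wz":0,"fingers":0},{"dx":0,"dy":0,"dz":-0.15,"wx":0,"wy":0,"wz":0,"fingers":0},{"dx":0,"dy":0,"dz":-0.15,"wx":0,"wy":0,"wz":0,"fingers":0},{"dx":0,"dy":0,"dz":-0.15,"wx":0,"wy":0,"wz":0,"fingers":0},{"dx":0,"dy":0,"dz":-0.15,"wx":0,"wy":0,"wz":0,"fingers":0}]'
cat > tray.py <<'E'
from h import *
ya=np.radians(-15.5)
def T(p,c,yaw=ya):
    R=np.array([[np.cos(yaw),-np.sin(yaw),0],[np.sin(yaw),np.cos(yaw),0],[0,0,1]]); return np.array(c)+np.array(p,float).reshape(-1,3)@R.T
rim=[(.05,.067,.004),(.05,-.067,.004),(-.05,-.067,.004),(-.05,.067,.004)]
e=np.array([np.cos(.93),np.sin(.93)]); n=np.array([-e[1],e[0]]); L=np.array([-.034,-.0456])
fin=[(*(L+a*e*.014+b*n*.006),.028) for a,b in((1,1),(1,-1),(-1,-1),(-1,1))]
box=[(a*.086,b*.16,0.062) for a,b in((1,1),(1,-1),(-1,-1),(-1,1))]
E
python3 - <<'E'
from tray import *
c=cam('wrist'); img=cv2.resize(c['color'],None,fx=2,fy=2,interpolation=cv2.INTER_CUBIC)
cv2.imwrite('pics/raw.png',c['color'][:,:,::-1]); np.savez('raw.npz',**c)
t0=[.5658,.0868,.026]
for q,col in((T(rim,t0),(255,0,0)),(T(fin,t0),(0,255,0))): cv2.polylines(img,[(2*proj(c,q)).astype(np.int32)],True,col,1)
for n in('lug','top_tray'): print(n,[(np.round(r['box']),r['conf']) for r in env.find_in('wrist',n)[:3]])
p=proj(c,t0)[0]*2; x,y=int(p[0]),int(p[1]); x0,y0=max(0,x-400),max(0,y-300)
print(x0,y0); cv2.imwrite('pics/w2.png',img[y0:y0+600,x0:x0+800,::-1])
E
```

```text
time_s: 6.6
tool_pos: [0.5675, 0.0976, 0.2347]
orientation: [[0.963, 0.001, 0.268], [-0.268, 0.0, 0.963], [0.0, -1.0, 0.0]]
ft_force: [-0.2, 1.1, 0.1]
gripper_width: 1.002
lug [(array([238., 128., 370., 221.]), 0.79)]
top_tray [(array([237., 127., 371., 219.]), 0.73)]
207 46
```

View pics/w2.png

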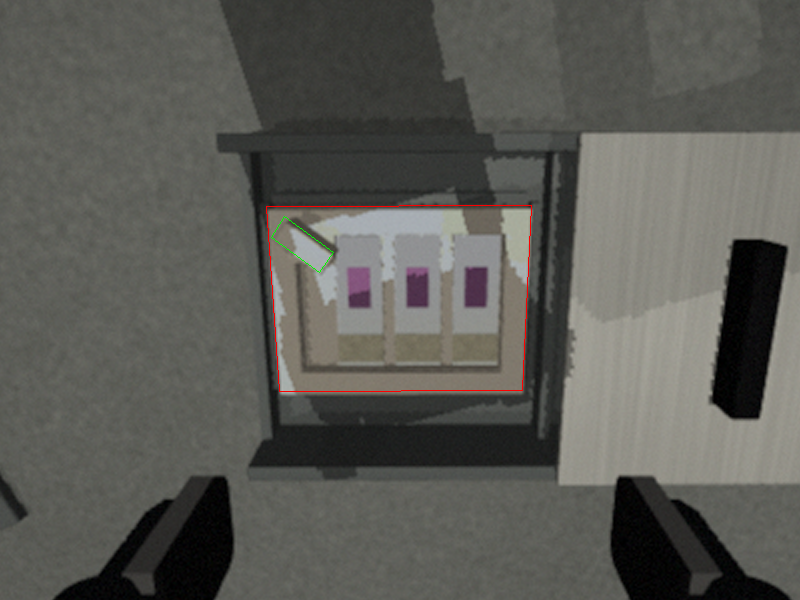

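The tray outline fits the rim well, with corners at (267,206), (531,207), (523,391) and (280,392). The fin is at about (303,243). I'll zoom in on the fin.

Run:
```python
from tray import *
z=np.load('raw.npz'); c={k:z[k] for k in z.files}
S=8; u0,v0=225,115; a=cv2.resize(c['color'][v0:v0+70,u0:u0+100],None,fx=S,fy=S,interpolation=cv2.INTER_CUBIC)
t0=[.5658,.0868,.026]
low=[(p[0],p[1],.004) for p in fin]
for q,col in((rim,(255,0,0)),(fin,(0,255,0)),(low,(0,0,255))): cv2.polylines(a,[(((proj(c,T(q,t0))-[u0,v0]+.5)*S)).astype(np.int32)],True,col,1)
cv2.imwrite('pics/w3.png',a[:,:,::-1])
```

```text
(no output)
```

View pics/w3.png

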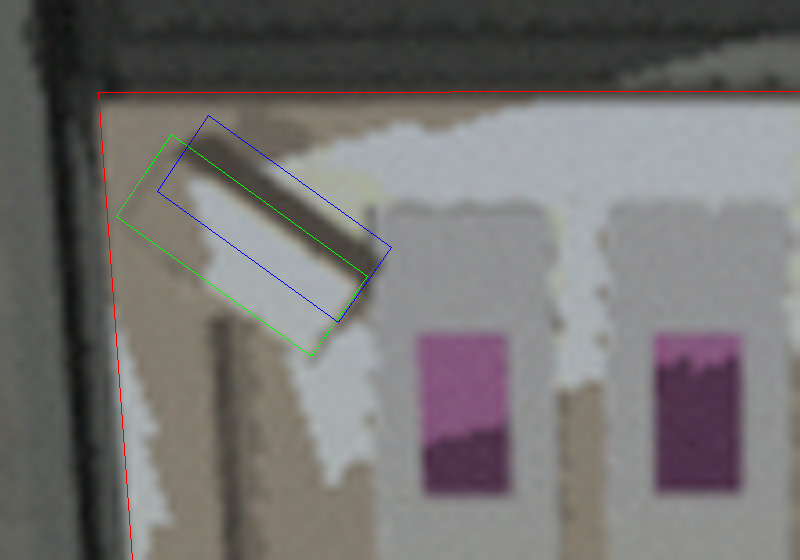

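The fin matches the model: green is its top and blue its foot. Now working out the grasp pose.

Run:
```python
from tray import *; from m import *
t0=[.5658,.0868,.026]; l=T([(-.034,-.0456,.028)],t0)[0]; print(l, env.state()['qpos'])
print(delta([l[0],l[1],.12],down(127.8)))
```

```text
[0.52085049 0.05194456 0.054     ] [-1.84134023e+00  2.46679236e+01  7.05456924e+01  1.91496863e-02
  8.47808972e+01 -7.64648588e+01]
(array([-0.0326,  0.1142, -0.0582]), array([-3.000e-04, -9.281e-01,  2.000e-04]))
```

```bash
python3 -m crank '[{"dx":-0.0326,"dy":0.06,"dz":-0.0582,"wx":0,"wy":0.95,"wz":0,"fingers":150},{"dx":-0.0326,"dy":0.06,"dz":-0.0582,"wx":0,"wy":0.95,"wz":0,"fingers":150},{"dx":-0.0326,"dy":0.06,"dz":-0.0582,"wx":0,"wy":0.95,"wz":0,"fingers":150},{"dx":-0.0326,"dy":0.06,"dz":-0.0582,"wx":0,"wy":0.95,"wz":0,"fingers":150},{"dx":-0.0326,"dy":0.06,"dz":-0.0582,"wx":0,"wy":0.95,"wz":0,"fingers":150},{"dx":-0.0326,"dy":0.06,"dz":-0.0582,"wx":0,"wy":0.95,"wz":0,"fingers":150},{"dx":-0.0326,"dy":0.06,"dz":-0.0582,"wx":0,"wy":0.95,"wz":0,"fingers":150},{"dx":-0.0326,"dy":0.06,"dz":-0.0582,"wx":0,"wy":0.95,"wz":0,"fingers":150}]'
python3 -m crank '[{"dx":0,"dy":0,"dz":0,"wx":0,"wy":0.96,"wz":0,"fingers":150},{"dx":0,"dy":0,"dz":0,"wx":0,"wy":0.96,"wz":0,"fingers":150},{"dx":0,"dy":0,"dz":0,"wx":0,"wy":0.96,"wz":0,"fingers":150},{"dx":0,"dy":0,"dz":0,"wx":0,"wy":0.96,"wz":0,"fingers":150},{"dx":0,"dy":0,"dz":0,"wx":0,"wy":0.96,"wz":0,"fingers":150},{"dx":0,"dy":0,"dz":0,"wx":0,"wy":0.96,"wz":0,"fingers":150},{"dx":0,"dy":0,"dz":0,"wx":0,"wy":0.96,"wz":0,"fingers":150},{"dx":0,"dy":0,"dz":0,"wx":0,"wy":0.96,"wz":0,"fingers":150}]'
python3 m.py .5209 .0519 .12 -52.2
```

```text
time_s: 7.42
tool_pos: [0.5208, 0.052, 0.1742]
orientation: [[0.34, -0.0, 0.941], [-0.941, 0.0, 0.34], [-0.0, -1.0, 0.0]]
ft_force: [-0.3, 1.0, -0.5]
gripper_width: 0.413
time_s: 8.08
tool_pos: [0.5208, 0.052, 0.1741]
orientation: [[-0.576, -0.0, 0.818], [-0.818, 0.0, -0.576], [-0.0, -1.0, -0.0]]
ft_force: [0.5, 0.3, 0.1]
gripper_width: 0.413
(array([0.0001, 0.0541, 0.0001]), array([ 1.000e-04,  2.977e-01, -1.000e-04])) t 8.0833 F [0.5 0.3 0.1] w 0.41324146193689615
```

```bash
python3 -m crank '[{"dx":0,"dy":0.02,"dz":0,"wx":0,"wy":0.298,"wz":0,"fingers":150},{"dx":0,"dy":0.05,"dz":0,"wx":0,"wy":0.298,"wz":0,"fingers":150},{"dx":0,"dy":0.08,"dz":0,"wx":0,"wy":0.298,"wz":0,"fingers":150},{"dx":0,"dy":0.095,"dz":0,"wx":0,"wy":0.298,"wz":0,"fingers":150},{"dx":0,"dy":0.095,"dz":0,"wx":0,"wy":0.298,"wz":0,"fingers":150}]'
python3 m.py .5209 .0519 .042 -52.2
python3 - <<'E'
from tray import *
c=cam('wrist'); a=c['color'].copy(); t0=[.5658,.0868,.026]
for q,col in((rim,(255,0,0)),(fin,(0,255,0))): cv2.polylines(a,[proj(c,T(q,t0)).astype(np.int32)],True,col,1)
cv2.imwrite('pics/w4.png',a[:,:,::-1])
E
```

```text
time_s: 8.5
tool_pos: [0.5192, 0.0521, 0.0762]
orientation: [[-0.787, -0.006, 0.617], [-0.617, 0.001, -0.787], [0.004, -1.0, -0.004]]
ft_force: [0.1, 0.1, -0.5]
gripper_width: 0.415
(array([-0.0014,  0.0342,  0.0014]), array([0.0045, 0.0057, 0.0043])) t 8.5 F [ 0.1  0.1 -0.5] w 0.4146992129954693
```

View pics/w4.png

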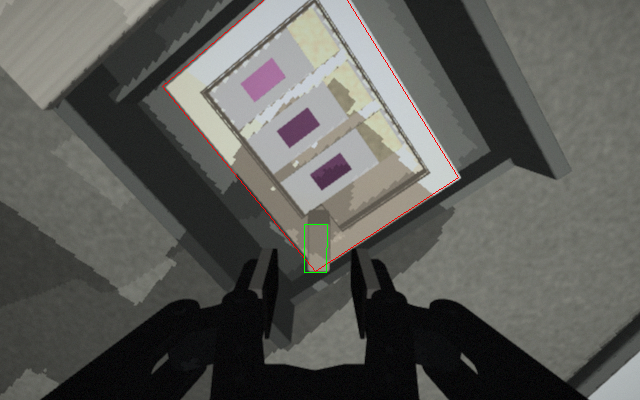

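The fin at (317,248) sits midway between the fingers and the outlines fit. Lowering and pinching.

```bash
python3 -m crank '[{"dx":0,"dy":0.02,"dz":0,"wx":0,"wy":0,"wz":0,"fingers":150},{"dx":0,"dy":0.032,"dz":0,"wx":0,"wy":0,"wz":0,"fingers":150},{"dx":0,"dy":0.032,"dz":0,"wx":0,"wy":0,"wz":0,"fingers":180},{"dx":0,"dy":0.032,"dz":0,"wx":0,"wy":0,"wz":0,"fingers":180}]' 100
python3 m.py .5209 .0519 .042 -52.2
python3 -m crank '[{"dx":0,"dy":0,"dz":0,"wx":0,"wy":0,"wz":0,"fingers":255},{"dx":0,"dy":0,"dz":0,"wx":0,"wy":0,"wz":0,"fingers":255},{"dx":0,"dy":0,"dz":0,"wx":0,"wy":0,"wz":0,"fingers":255},{"dx":0,"dy":0,"dz":0,"wx":0,"wy":0,"wz":0,"fingers":255},{"dx":0,"dy":0,"dz":0,"wx":0,"wy":0,"wz":0,"fingers":255}]'
python3 m.py .5209 .0519 .042 -52.2
```

```text
time_s: 8.88
tool_pos: [0.5212, 0.0512, 0.0483]
orientation: [[-0.787, 0.001, 0.617], [-0.617, -0.0, -0.787], [-0.001, -1.0, 0.001]]
ft_force: [-0.6, 0.7, 0.4]
gripper_width: 0.293
(array([-0.0002,  0.0063, -0.0007]), array([-0.0008,  0.005 , -0.0009])) t 8.8833 F [-0.6  0.7  0.4] w 0.29262846823839583
time_s: 9.3
tool_pos: [0.5214, 0.051, 0.0491]
orientation: [[-0.788, 0.003, 0.616], [-0.616, -0.0, -0.788], [-0.003, -1.0, 0.002]]
ft_force: [-0.5, 0.9, 5.2]
gripper_width: 0.109
(array([-0.0002,  0.0071, -0.001 ]), array([-0.002 ,  0.0042, -0.0025])) t 9.3 F [-0.5  0.9  5.2] w 0.1094637799072068
```

```bash
python3 -m crank '[{"dx":0,"dy":0,"dz":0,"wx":0,"wy":0,"wz":0,"fingers":180},{"dx":0,"dy":0,"dz":0,"wx":0,"wy":0,"wz":0,"fingers":180},{"dx":0,"dy":0.0055,"dz":-0.001,"wx":0,"wy":0,"wz":0,"fingers":180},{"dx":0,"dy":0.0055,"dz":-0.001,"wx":0,"wy":0,"wz":0,"fingers":180}]' 90
python3 -m crank '[{"dx":0,"dy":0,"dz":0,"wx":0,"wy":0,"wz":0,"fingers":255},{"dx":0,"dy":0,"dz":0,"wx":0,"wy":0,"wz":0,"fingers":255},{"dx":0,"dy":0,"dz":0,"wx":0,"wy":0,"wz":0,"fingers":255},{"dx":0,"dy":0,"dz":0,"wx":0,"wy":0,"wz":0,"fingers":255},{"dx":0,"dy":0,"dz":0,"wx":0,"wy":0,"wz":0,"fingers":255}]'
python3 m.py .5209 .0519 .042 -52.2
```

```text
time_s: 9.63
tool_pos: [0.5194, 0.0517, 0.0412]
orientation: [[-0.788, -0.001, 0.616], [-0.616, 0.0, -0.788], [0.001, -1.0, -0.001]]
ft_force: [-0.4, 0.0, -0.6]
gripper_width: 0.299
time_s: 10.05
tool_pos: [0.5198, 0.0515, 0.0417]
orientation: [[-0.788, -0.0, 0.616], [-0.616, -0.0, -0.788], [0.0, -1.0, -0.0]]
ft_force: [0.1, -1.4, -1.5]
gripper_width: 0.121
(array([-0.0011, -0.0003,  0.0004]), array([0.0001, 0.0038, 0.0002])) t 10.05 F [ 0.1 -1.4 -1.5] w 0.12134418608583937
```

```bash
cat > peel.py <<'E'
from tray import *; from m import *
t0=[.5658,.0868,.026]; P=T([(.05,.067,0)],t0)[0]; s=env.state(); p=np.array(s['tool_pos']); R=np.array(s['orientation']).reshape(3,3)
d=P-p; d[2]=0; d/=np.linalg.norm(d); ax=np.cross([0,0,1.],d) # rotating by +th about ax: normal leans towards d
for th in (2,4,7,10,13,16,20,24):
    Q=Ro.from_rotvec(np.radians(th)*ax).as_matrix(); print(th,*delta(P+Q@(p-P),Q@R,s))
E
python3 peel.py
```

```text
2 [-0.0006 -0.0049  0.    ] [-0.0002  0.     -0.0349]
4 [-0.0014 -0.0098  0.    ] [-0.0004  0.     -0.0698]
7 [-0.003  -0.0171  0.    ] [-0.0008  0.     -0.1222]
10 [-0.0049 -0.0243  0.    ] [-0.0011  0.     -0.1745]
13 [-0.0072 -0.0314  0.    ] [-0.0014  0.     -0.2269]
16 [-0.0098 -0.0384  0.0001] [-0.0017  0.     -0.2792]
20 [-0.0139 -0.0475  0.0001] [-0.0022  0.     -0.3491]
24 [-0.0186 -0.0562  0.0001] [-0.0026  0.     -0.4189]
```

```bash
python3 -m crank '[{"dx":-0.0006,"dy":-0.0049,"dz":0,"wx":0,"wy":0,"wz":-0.035,"fingers":255},{"dx":-0.0014,"dy":-0.0098,"dz":0,"wx":0,"wy":0,"wz":-0.07,"fingers":255},{"dx":-0.0022,"dy":-0.0134,"dz":0,"wx":0,"wy":0,"wz":-0.096,"fingers":255},{"dx":-0.003,"dy":-0.0171,"dz":0,"wx":0,"wy":0,"wz":-0.122,"fingers":255},{"dx":-0.004,"dy":-0.0207,"dz":0,"wx":0,"wy":0,"wz":-0.148,"fingers":255},{"dx":-0.0049,"dy":-0.0243,"dz":0,"wx":0,"wy":0,"wz":-0.1745,"fingers":255},{"dx":-0.0049,"dy":-0.0243,"dz":0,"wx":0,"wy":0,"wz":-0.1745,"fingers":255},{"dx":-0.0049,"dy":-0.0243,"dz":0,"wx":0,"wy":0,"wz":-0.1745,"fingers":255}]' 110
python3 - <<'E'
from tray import *
t0=np.array([.5658,.0868,.026]); P=T([(.05,.067,0)],t0)[0]
from scipy.spatial.transform import Rotation as Ro
d=T([(-.034,-.0456,0)],[0,0,0])[0]; d=-d/np.linalg.norm(d)
Q=Ro.from_rotvec(np.radians(10)*np.cross([0,0,1.],d)).as_matrix()
for n in('wrist','scene'):
    c=cam(n); a=c['color'].copy()
    for q,col in((T(rim,t0),(255,0,0)),):
        cv2.polylines(a,[proj(c,q).astype(np.int32)],True,col,1)
        cv2.polylines(a,[proj(c,P+(q-P)@Q.T).astype(np.int32)],True,(0,255,0),1)
    if n=='scene': a=cv2.resize(a[190:310,270:430],None,fx=4,fy=4)
    cv2.imwrite(f'pics/p_{n}.png',a[:,:,::-1])
a,b=cv2.imread('pics/p_wrist.png'),cv2.imread('pics/p_scene.png')
cv2.imwrite('pics/p.png',np.vstack([cv2.resize(a,(480,300)),cv2.resize(b,(480,300))]) )
E
```

```text
time_s: 10.72
tool_pos: [0.5235, 0.0549, 0.0659]
orientation: [[-0.775, -0.137, 0.617], [-0.607, -0.106, -0.787], [0.173, -0.985, -0.001]]
ft_force: [-0.9, -1.0, -1.1]
gripper_width: 0.115
```

View pics/p.png

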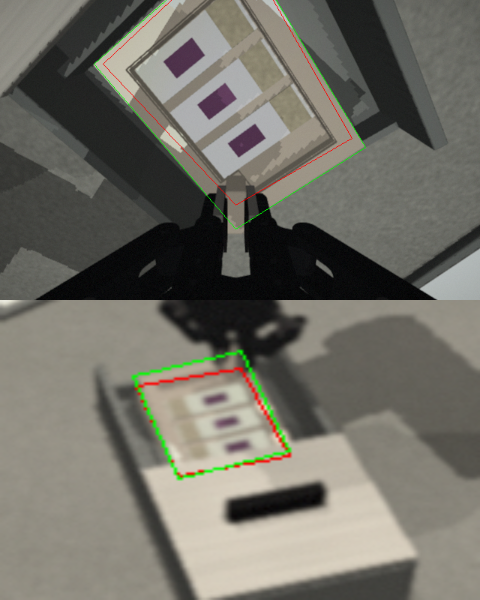

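The tray follows the predicted 10° peel (green outline) in both views and the far corner is still down. Continuing to about 20°.

```bash
sed -i 's/(2,4,7,10,13,16,20,24)/(3,6,9,12)/' peel.py; python3 peel.py
```

```text
3 [-0.001  -0.0074  0.    ] [-0.0005 -0.0001 -0.0524]
6 [-0.0024 -0.0147  0.    ] [-9.000e-04 -1.000e-04 -1.047e-01]
9 [-0.0042 -0.0219  0.0001] [-0.0014 -0.0002 -0.1571]
12 [-0.0063 -0.0291  0.0001] [-1.900e-03 -2.000e-04 -2.094e-01]
```

```bash
python3 -m crank '[{"dx":-0.001,"dy":-0.0074,"dz":0,"wx":0,"wy":0,"wz":-0.052,"fingers":255},{"dx":-0.0016,"dy":-0.011,"dz":0,"wx":0,"wy":0,"wz":-0.079,"fingers":255},{"dx":-0.0024,"dy":-0.0147,"dz":0,"wx":0,"wy":0,"wz":-0.105,"fingers":255},{"dx":-0.0033,"dy":-0.0183,"dz":0,"wx":0,"wy":0,"wz":-0.131,"fingers":255},{"dx":-0.0042,"dy":-0.0219,"dz":0,"wx":0,"wy":0,"wz":-0.157,"fingers":255},{"dx":-0.0063,"dy":-0.0291,"dz":0,"wx":0,"wy":0,"wz":-0.209,"fingers":255},{"dx":-0.0063,"dy":-0.0291,"dz":0,"wx":0,"wy":0,"wz":-0.209,"fingers":255},{"dx":-0.0063,"dy":-0.0291,"dz":0,"wx":0,"wy":0,"wz":-0.209,"fingers":255}]'
python3 - <<'E'
from m import *
s=env.state(); p=np.array(s['tool_pos']); R=np.array(s['orientation'])
for h in (.03,.06,.12): print(h,*delta(p+[0,0,h],R,s))
print(s['ft_force'],s['torque'])
E
```

```text
time_s: 11.48
tool_pos: [0.5328, 0.0617, 0.0932]
orientation: [[-0.731, -0.293, 0.616], [-0.572, -0.23, -0.787], [0.373, -0.928, -0.0]]
ft_force: [0.1, 0.6, -2.0]
gripper_width: 0.111
0.03 [ 0.0112 -0.0278 -0.    ] [0. 0. 0.]
0.06 [ 0.0224 -0.0557 -0.    ] [0. 0. 0.]
0.12 [ 0.0447 -0.1114 -0.    ] [0. 0. 0.]
[ 0.05852162  0.64597636 -2.00017185] [ 0.13356662 -0.15572522 -0.02154978]
```

Lift straight up with the tilt kept, slowly at first, then level.

```bash
python3 -m crank '[{"dx":0.0018,"dy":-0.0046,"dz":0,"wx":0,"wy":0,"wz":0,"fingers":255},{"dx":0.0037,"dy":-0.0093,"dz":0,"wx":0,"wy":0,"wz":0,"fingers":255},{"dx":0.0056,"dy":-0.0139,"dz":0,"wx":0,"wy":0,"wz":0,"fingers":255},{"dx":0.0112,"dy":-0.0278,"dz":0,"wx":0,"wy":0,"wz":0,"fingers":255},{"dx":0.0186,"dy":-0.0464,"dz":0,"wx":0,"wy":0,"wz":0,"fingers":255},{"dx":0.026,"dy":-0.065,"dz":0,"wx":0,"wy":0,"wz":0,"fingers":255},{"dx":0.0335,"dy":-0.0835,"dz":0,"wx":0,"wy":0,"wz":0,"fingers":255},{"dx":0.0447,"dy":-0.1114,"dz":0,"wx":0,"wy":0,"wz":0,"fingers":255}]'
python3 - <<'E'
from tray import *; from m import *
s=env.state(); print(s['ft_force'],delta(s['tool_pos'],down(-52.2),s))
for n in ('scene','top'):
    c=cam(n); print(n,[(np.round(r['box']),round(r['conf'],2)) for t in('base_tray','top_tray') for r in env.find_in(n,t)[:3]])
    a=c['color'][150:320,240:480] if n=='scene' else c['color'][120:260,180:380]
    cv2.imwrite(f'pics/l_{n}.png',cv2.resize(a,(480,300))[:,:,::-1])
cv2.imwrite('pics/l.png',np.vstack([cv2.imread('pics/l_scene.png'),cv2.imread('pics/l_top.png')]))
E
```

```text
time_s: 12.15
tool_pos: [0.5319, 0.0615, 0.2139]
orientation: [[-0.73, -0.297, 0.616], [-0.571, -0.23, -0.788], [0.376, -0.927, -0.002]]
ft_force: [0.5, 0.7, -1.9]
gripper_width: 0.111
[ 0.53257547  0.65149704 -1.92268178] (array([0., 0., 0.]), array([0.0011, 0.0041, 0.3851]))
scene [(array([315., 221., 363., 254.]), 0.8), (array([317., 245., 407., 311.]), 0.54), (array([464., 276., 489., 321.]), 0.41)]
top [(array([264., 190., 312., 226.]), 0.79), (array([272., 171., 303., 214.]), 0.37), (array([274., 174., 303., 214.]), 0.61), (array([188., 166., 317., 240.]), 0.5)]
```

View pics/l.png

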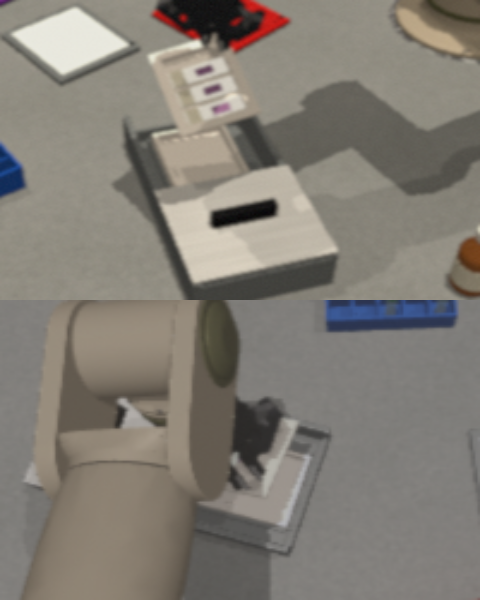

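The lower tray is still in place and the top tray is free in the gripper. Levelling, then moving to the pad.

```bash
python3 -m crank '[{"dx":0,"dy":0,"dz":0,"wx":0,"wy":0,"wz":0.08,"fingers":255},{"dx":0,"dy":0,"dz":0,"wx":0,"wy":0,"wz":0.16,"fingers":255},{"dx":0,"dy":0,"dz":0,"wx":0,"wy":0,"wz":0.24,"fingers":255},{"dx":0,"dy":0,"dz":0,"wx":0,"wy":0,"wz":0.32,"fingers":255},{"dx":0,"dy":0,"dz":0,"wx":0,"wy":0,"wz":0.385,"fingers":255},{"dx":0,"dy":0,"dz":0,"wx":0,"wy":0,"wz":0.385,"fingers":255}]'
python3 m.py .5487 -.3276 .18 -29.3
```

```text
time_s: 12.95
tool_pos: [0.5314, 0.0611, 0.2131]
orientation: [[-0.789, 0.001, 0.615], [-0.615, 0.002, -0.789], [-0.002, -1.0, -0.001]]
ft_force: [0.1, -0.1, -1.2]
gripper_width: 0.107
(array([0.2254, 0.0322, 0.3172]), array([ 0.001 , -0.3971, -0.0022])) t 12.95 F [ 0.1 -0.1 -1.2] w 0.10724220132546611
```

```bash
python3 -m crank '[{"dx":0.008,"dy":0,"dz":0.011,"wx":0,"wy":0,"wz":0,"fingers":255},{"dx":0.022,"dy":0,"dz":0.031,"wx":0,"wy":0,"wz":0,"fingers":255},{"dx":0.038,"dy":0,"dz":0.053,"wx":0,"wy":0,"wz":0,"fingers":255},{"dx":0.056,"dy":0,"dz":0.079,"wx":0,"wy":0,"wz":0,"fingers":255},{"dx":0.074,"dy":0,"dz":0.104,"wx":0,"wy":0,"wz":0,"fingers":255},{"dx":0.092,"dy":0,"dz":0.13,"wx":0,"wy":0,"wz":0,"fingers":255},{"dx":0.11,"dy":0,"dz":0.155,"wx":0,"wy":0,"wz":0,"fingers":255},{"dx":0.128,"dy":0,"dz":0.18,"wx":0,"wy":0,"wz":0,"fingers":255}]'
python3 -m crank '[{"dx":0.018,"dy":0,"dz":0.025,"wx":0,"wy":-0.05,"wz":0,"fingers":255},{"dx":0.036,"dy":0,"dz":0.05,"wx":0,"wy":-0.1,"wz":0,"fingers":255},{"dx":0.053,"dy":0,"dz":0.074,"wx":0,"wy":-0.16,"wz":0,"fingers":255},{"dx":0.069,"dy":0,"dz":0.097,"wx":0,"wy":-0.22,"wz":0,"fingers":255},{"dx":0.082,"dy":0,"dz":0.115,"wx":0,"wy":-0.28,"wz":0,"fingers":255},{"dx":0.09,"dy":0,"dz":0.127,"wx":0,"wy":-0.34,"wz":0,"fingers":255},{"dx":0.095,"dy":0,"dz":0.134,"wx":0,"wy":-0.38,"wz":0,"fingers":255},{"dx":0.097,"dy":0,"dz":0.137,"wx":0,"wy":-0.397,"wz":0,"fingers":255}]'
python3 m.py .5487 -.3276 .121 -29.3
```

```text
time_s: 13.62
tool_pos: [0.5426, -0.1603, 0.2125]
orientation: [[-0.788, -0.003, 0.616], [-0.616, 0.001, -0.788], [0.001, -1.0, -0.003]]
ft_force: [0.6, 0.6, -0.7]
gripper_width: 0.113
time_s: 14.28
tool_pos: [0.5506, -0.3278, 0.2118]
orientation: [[-0.488, -0.002, 0.873], [-0.873, 0.002, -0.488], [-0.001, -1.0, -0.003]]
ft_force: [0.8, 0.4, -1.6]
gripper_width: 0.113
(array([ 0.0008,  0.0908, -0.0015]), array([ 0.0032,  0.0017, -0.0006])) t 14.2833 F [ 0.8  0.4 -1.6] w 0.11334176872826039
```

```bash
python3 -m crank '[{"dx":0,"dy":0.015,"dz":0,"wx":0,"wy":0,"wz":0,"fingers":255},{"dx":0,"dy":0.035,"dz":0,"wx":0,"wy":0,"wz":0,"fingers":255},{"dx":0,"dy":0.055,"dz":-0.001,"wx":0,"wy":0,"wz":0,"fingers":255},{"dx":0,"dy":0.075,"dz":-0.001,"wx":0,"wy":0,"wz":0,"fingers":255},{"dx":0,"dy":0.085,"dz":-0.001,"wx":0,"wy":0,"wz":0,"fingers":255},{"dx":0,"dy":0.09,"dz":-0.001,"wx":0,"wy":0,"wz":0,"fingers":255},{"dx":0,"dy":0.09,"dz":-0.001,"wx":0,"wy":0,"wz":0,"fingers":255},{"dx":0,"dy":0.09,"dz":-0.001,"wx":0,"wy":0,"wz":0,"fingers":255}]'
python3 - <<'E'
from tray import *; from m import *
s=env.state(); p=np.array(s['tool_pos']); R=np.array(s['orientation']); print(p,s['ft_force'],s['gripper_width'])
# tray pose implied by the grasp transform
Rg=down(-52.4); pg=np.array([.5198,.0515,.0417]); Rt=np.array([[np.cos(ya),-np.sin(ya),0],[np.sin(ya),np.cos(ya),0],[0,0,1]])
A=R@Rg.T; tc=p+A@(np.array([.5658,.0868,.026])-pg); B=A@Rt; print('tray',tc,'tilt',np.degrees(np.arccos(B[2,2])))
th=np.radians(7.4); y2=th
pad=[(a*.075,b*.085,.01) for a,b in((1,1),(1,-1),(-1,-1),(-1,1))]
out=[]
for n in ('wrist','scene'):
    c=cam(n); a=cv2.resize(c['color'],None,fx=2,fy=2)
    cv2.polylines(a,[(2*proj(c,tc+np.array(rim)@B.T)).astype(np.int32)],True,(0,255,0),1)
    cv2.polylines(a,[(2*proj(c,T(pad,[.5773,-.2772,0],y2))).astype(np.int32)],True,(255,0,0),1)
    out.append(cv2.resize(a,(480,300)) if n=='wrist' else cv2.resize(a[200:500,380:860],(480,300)))
cv2.imwrite('pics/f.png',np.vstack(out)[:,:,::-1])
E
```

```text
time_s: 14.95
tool_pos: [0.5505, -0.3261, 0.1241]
orientation: [[-0.488, 0.002, 0.873], [-0.873, 0.0, -0.488], [-0.001, -1.0, 0.001]]
ft_force: [-0.0, 0.4, -0.5]
gripper_width: 0.111
[ 0.55047941 -0.32611051  0.12407751] [-0.03036175  0.37452974 -0.48064195] 0.11070004732595588
tray [ 0.57889111 -0.27554681  0.10843567] tilt 0.09496373196234245
```

View pics/f.png

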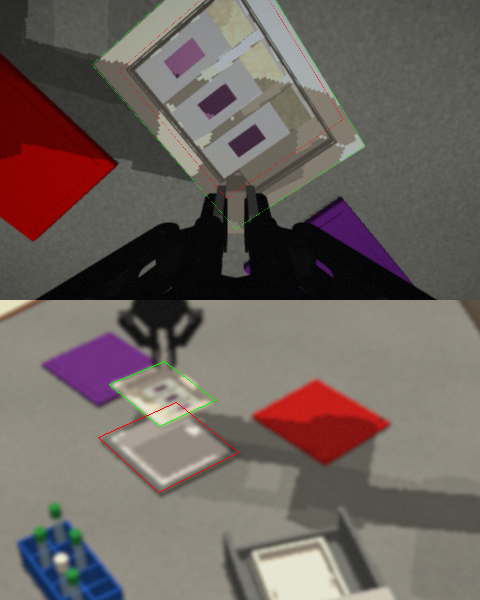

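Both views match the predicted outlines. The tray is level above the white pad, off centre by about 2 mm, with no slip in the grip. The lower tray still sits in the box. A short settle, then hand in.

```bash
python3 -m crank '[{"dx":0,"dy":0.004,"dz":-0.001,"wx":0,"wy":0,"wz":0,"fingers":255},{"dx":0,"dy":0.004,"dz":-0.001,"wx":0,"wy":0,"wz":0,"fingers":255},{"dx":0,"dy":0.004,"dz":-0.001,"wx":0,"wy":0,"wz":0,"fingers":255},{"dx":0,"dy":0.004,"dz":-0.001,"wx":0,"wy":0,"wz":0,"fingers":255}]'
python3 -c "
from plant import env
print(env.finish_job())"
```

```text
time_s: 15.38
tool_pos: [0.5492, -0.3256, 0.1196]
orientation: [[-0.488, 0.001, 0.873], [-0.873, 0.001, -0.488], [-0.001, -1.0, 0.001]]
ft_force: [-0.1, -0.6, -1.9]
gripper_width: 0.11
the job is handed in; nothing more can be done
None
```

The job is handed in at 15.4 s of the 58 s allowed, with the gripper still holding the top tray over the viewing pad.

- **Cover:** I slid it 148 mm to its end stop, where the force rose to about 35 N, then released it there. It now shuts the clean-slide bay.
- **Peel:** I gripped the lug and raised that corner to about 22°, turning about the far corner. At 10° the views showed the tray following the predicted outline with the far corner still down. After that I lifted it straight up. The lower tray stayed in the box in the later pictures.
- **Presentation:** From the grip geometry, the tray is level to about 0.1° and about 2 mm off the pad's centre. Its rim is about 94 mm above the pad top. The last camera views agreed, with no visible slip in the grip.

**Disagreements and gaps:**
- My first estimate of where the cover started was about 6 mm off. The contact at the end stop corrected it.
- The gripper read about 9–10 mm on the 12 mm fin, which I put down to the pads giving under the grip force.
- I first gripped the lug too shallowly and regripped it about 7 mm deeper.
- I did not re-measure the bottle, jar and rack. No path came near them, and the views that showed the bottle and rack showed nothing out of place.

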